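# Set the rotary work table to its long scale mark

## Robot

A 7-joint arm with a two-finger parallel gripper is mounted at the origin on the work surface. World frame = base frame: x ahead of the robot, y to its left, z up, the work surface at z = 0. Lengths are in m, angles in rad, forces in N, time in s.
With the tool pointing down it reaches from about 0.425 to 0.95 m from the base axis. Payload 4.7 kg.
Tool frame: the origin (TCP) lies between the finger pads; the fingertips stand 14 mm ahead of it and the grasp point (between the pads) lies 5 mm behind it; x points along the fingers, z is the direction in which the jaws open and shut, and the axes are right-handed (so a half turn about x gives the same grasp; the last joint's range is limited). The gripper opens to 85 mm and grips with 20 to 120 N. Pads are 22 mm wide; open, the fingers measure 114 mm over their backs; the gripper's body (76 mm by 85 mm) begins 54 mm behind the grasp point. The pads swing forward as they close: fully open they stand 13 mm farther back than shut.
Start: joints at [1.278, 0.469, -0.049, 1.532, 0.024, 1.141, -0.082], TCP at [0.176, -0.652, 0.245] pointing down, gripper open.
Joint ranges: [-2.59, 2.59], [-0.33, 1.99], [-1.39, 1.29], [0.1, 2.45], [-1.04, 4.18], [0.21, 1.99], [-2.66, 2.66]. Speed limits (rad/s): [2.57, 2.57, 3.14, 3.14, 3.14, 3.14, 3.14].

## Interface

Orientations are given as [roll, pitch, yaw] about the fixed x, y, z axes, in that order (R = Rz(yaw) Ry(pitch) Rx(roll)).
In Python, from workcell import bot, open_jaws, clamp, monitor, viewer, spotter gives the robot as it stands. The module is installed in compiled form; this text tells all that it offers. Calls block until the motion is done:
- bot.move_to(position, orientation): joint-space move of the TCP to a pose.
- bot.servo_line(position, rate=0.15, orientation=None): straight line of the TCP; orientation=None keeps the orientation; rate is the mean speed in m/s.
- bot.movej(angles): joint-space move.
- open_jaws() and clamp(force=None): open the fingers fully, or close them until they stop; force is the grip in N (None keeps the last).
- bot.wait(seconds).
- bot.inverse_kinematics(position, orientation): joint angles nearest the present ones, or None.
- monitor.observe(): the state.
- viewer.camera(name): name is "scene" or "top" or "wrist"; returns a dict with "img" (480x640x3 uint8, blue, green, red), "camera_matrix" (3x3 intrinsics, pixels), "position" and "rotation" of the camera in the world. Camera axes: x right, y down, z forward; pixel columns grow to the right and rows downward; lengths in m; the calibration is good to about 2 mm. A picture is of the moment at which its call begins. There is no depth.
A pose or a line that the arm cannot do raises bot.PlanningError and nothing moves.
- bot.close_job(): hands the job in, once; it reports no verdict.
Trained networks look in a picture, given as the dict that the camera call returned (one of the last four; its "shot" number tells which), for a name from the list of things; names that differ only in an ending like _2 or _b are one class to them, and where a whole thing is asked for, a point or a joint stands for the part that bears it (a point fixed in the world has none). Each returns a list of dicts, best first, with "score" (0 to 1); they miss things now and then, are a little off and sometimes report something else, mostly with a low value. They report only what shows in the picture. A call takes as long as a camera call.
- spotter.recognise(picture, label): "xyz" ([x, y, z] in m, in world coordinates, good to about 4 mm: the middle of the surface that is visible of it).
- spotter.pinpoint(picture, label): "xyz" ([x, y, z] in m, in world coordinates, good to about 4 mm: a listed point, or the origin of a listed thing).
The state is a dict: "clock": time; "joint_pos": joint angles; "dq": joint speeds; "joint_torque": joint torques, N m; "position": TCP position; "eef_rot": TCP orientation; "ft_force": force on the tool from outside, world axes, zero at the start; "wrist_torque": the same for the moment, N m; "width": finger opening in m.
Only numpy, scipy, OpenCV 4.12 (cv2) and the standard library are available. Lean on these libraries where they do the work, as an engineer would, in place of code of your own. Each camera call takes 0.05 s, during which the arm holds its last target.

## Task

Turn the rotary work table to its zero: push the upright lever grip around its arc with a fingertip, either way round, until the ring's pointer stands opposite the one long mark of the scale, then move clear. Only push the grip from one side at a time, do not pinch it, and leave the tin, the oil bottle, the wooden box and the steel block where they stand.

Things in the scene. Friction and masses are not known exactly. Their poses are not given: they have to be found in the camera images.
- centre (a point): Axis of the bolted-down rotary work table, on the top face of its dark grey ring, 58 mm above the bench. The ring, 200 mm in diameter, turns about the vertical axis on a round light grey scale plate 300 mm in diameter whose top face is 45 mm above the bench. A small green vice sits on the ring, within 45 mm of the axis and up to 97 mm above the bench.
- mark (a point): Where the pointer tip must stand: inner end of the long mark, 118 mm from the axis, 49 mm above the bench, in any direction from the axis. The scale plate has 24 dark marks near its rim, every 15 degrees: 23 are 11 mm long and 3 mm wide, this one is 28 mm long and 8 mm wide. x axis: radially outward along the mark; z up.
- pointer_tip (a point): Tip of the ring's pointer, a small black arrow, 12 mm wide, that sticks out 18 mm beyond the ring's edge, 118 mm from the axis, 49 mm above the bench. Same direction from the axis as the lever grip. x axis: radially outward.
- grip_mid (a point): Middle of the upright wooden lever grip that stands on the ring, 88 mm from the axis in the pointer's direction, centre 88 mm above the bench. The grip is 24 mm long radially, 14.4 mm thick along the arc, and reaches from 58 to 118 mm above the bench. A 9 mm high, 13 mm wide lever arm joins it to the vice along the ring. x axis: radially outward; y axis: along the arc, anticlockwise from above.
- ring (a joint): Angle of the ring in rad, growing anticlockwise seen from above; 0 (and 6.283, a full turn) where the pointer stands at the long mark. Turns past either without a stop. Friction (about 0.2 N m, 2 to 3 N at the grip) holds it where it is left; it has no spring.
- tin: Open steel tin, 68 mm in diameter, 75 mm high, loose, standing beside the work table; origin in the middle of its underside. Leave alone.
- oiler: Grey oil bottle, 40 mm in diameter, 100 mm high, loose; origin in the middle of its underside. Leave alone.
- stone: Wooden sharpening-stone box, 100 x 45 x 28 mm high, loose; origin in the middle of its underside. Leave alone.
- gauge: Steel block, 90 x 50 x 18 mm high, loose; origin in the middle of its underside. Leave alone.

How it is judged:
At the end, for the whole second after the job is handed in: The pointer's tip stands within 5 mm (about 2.4 degrees) of the inner end of the long mark, and the ring is at rest (horizontal distance between pointer_tip and mark below 0.005 m and velocity of joint ring between -0.03 and 0.03 rad/s); the robot touches nothing.
It fails at once if the grip is pinched: more than 2 N of finger force on its left and right halves at once (contact force between the fingers and ring_c0 above 2 N and contact force between the fingers and ring_c1 above 2 N).
It fails at once if the tin is lifted, carried or shifted by more than 25 mm (distance of tin from where it was at the start of the episode above 0.025 m).
It fails at once if the oil bottle is lifted, carried or shifted by more than 25 mm (distance of oiler from where it was at the start of the episode above 0.025 m).
It fails at once if the wooden box is lifted, carried or shifted by more than 25 mm (distance of stone from where it was at the start of the episode above 0.025 m).
It fails at once if the steel block is lifted, carried or shifted by more than 25 mm (distance of gauge from where it was at the start of the episode above 0.025 m).
It also fails if it takes over 45 s, if anything falls off the work surface, if the arm or the gripper's body presses on something with over 40 N, if the wrist force passes 120 N, or if a joint passes its speed limit or range.

## Working session

There is one attempt and no reset: what is moved stays moved. The work goes in short steps, each a Python script; the robot and the scene stay as the last script left them, time stands still between calls to the robot, and variables do not carry over. Pictures are saved under pics/ and viewed, and the job is handed in when it is done.

```bash
mkdir -p pics; python3 - <<'E'
from workcell import bot, monitor, viewer, spotter
import cv2
for n in ["top","scene"]:
    p=viewer.camera(n); cv2.imwrite(f"pics/{n}0.png",p["img"])
    print(n,p["position"],p["rotation"],p["camera_matrix"])
    for l in ["centre","mark","pointer_tip","grip_mid","tin","oiler","stone","gauge"]:
        r=spotter.pinpoint(p,l); print(l,[(x["xyz"],x["score"]) for x in r[:2]])
s=monitor.observe();print(s)
E
```

```text
top [0.41159737 0.04362695 1.22057983] [-2.9685243   0.00362026 -1.59595376] [[564.80905239   0.         324.0678033 ]
 [  0.         564.80905239 253.10298128]
 [  0.           0.           1.        ]]
centre [([0.561, 0.0299, 0.0583], 0.67)]
mark [([0.6555, -0.0409, 0.044], 0.67)]
pointer_tip [([0.486, -0.0667, 0.047], 0.78)]
grip_mid [([0.5037, -0.0396, 0.087], 0.58)]
tin [([0.4998, 0.2652, -0.0047], 0.57)]
oiler [([0.6946, 0.1886, 0.0004], 0.72), ([0.5061, -0.0422, 0.0909], 0.51)]
stone [([0.4994, 0.2603, -0.0033], 0.39)]
gauge [([0.7205, -0.146, 0.0012], 0.77), ([0.5086, -0.0433, 0.0892], 0.36)]
scene [1.09162027 0.32454469 0.9630817 ] [-2.56219142e+00  1.08925269e-03  2.10597649e+00] [[528.95460985   0.         320.63661891]
 [  0.         528.95460985 236.5990142 ]
 [  0.           0.           1.        ]]
centre [([0.5604, 0.0225, 0.0617], 0.65)]
mark [([0.657, -0.0409, 0.0512], 0.84)]
pointer_tip [([0.4833, -0.0673, 0.044], 0.86)]
grip_mid [([0.5075, -0.0467, 0.0879], 0.93)]
tin [([0.4968, 0.2627, -0.0001], 0.79)]
oiler [([0.696, 0.1941, 0.0016], 0.96), ([0.5134, -0.2142, -0.0029], 0.29)]
stone [([0.5096, -0.2166, -0.0046], 0.76)]
gauge [([0.7216, -0.1408, -0.0022], 0.66)]
{'clock': 0.9, 'joint_pos': array([ 1.27812635,  0.46855685, -0.04857993,  1.53250224,  0.02410482,
        1.14099987, -0.08229897]), 'dq': array([-0.00114663,  0.00078918, -0.00010296, -0.0009891 ,  0.0001049 ,
       -0.00021694,  0.00134165]), 'joint_torque': array([-9.29922608e-04, -5.10157299e+01, -4.74235858e-02, -2.38015026e+01,
        1.07076814e-02,  8.06179578e-04,  5.52184986e-06]), 'position': array([ 0.17602222, -0.65166099,  0.24536296]), 'eef_rot': array([ 0.23563745,  1.57067551, -1.07139375]), 'ft_force': array([-0.59146877, -0.12741956,  0.08210459]), 'wrist_torque': array([ 0.04965579, -0.00557023,  0.02360277]), 'width': 0.08523772950951329}
```

View pics/top0.png

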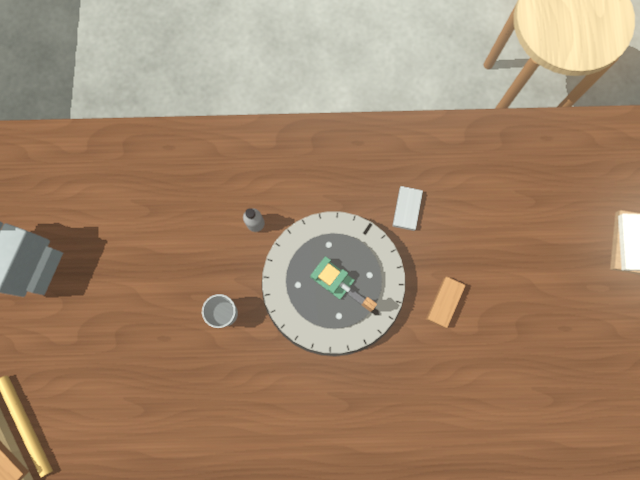

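View pics/scene0.png

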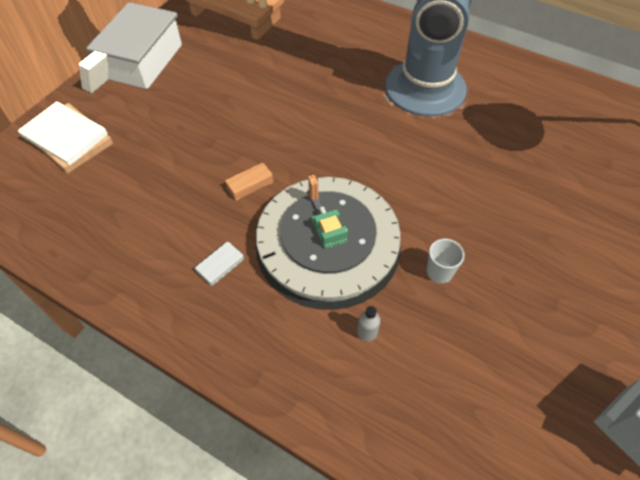

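The top view shows the plate centred near (334,282), the long mark at (367,229) and the pointer tip at (379,313). The grip is at about (370,303). The pointer has to turn about 93° anticlockwise, past the box side at -y. First I'll refine the angles by pixel geometry and check IK along the arc.

```bash
cat > h.py <<'E'
from workcell import bot, open_jaws, clamp, monitor, viewer, spotter
import numpy as np, cv2
from scipy.spatial.transform import Rotation as Ro
def back(p,uv,z):
    K=p["camera_matrix"];R=np.asarray(p["rotation"]);R=Ro.from_euler('xyz',R).as_matrix() if R.size==3 else R
    d=R@np.linalg.solve(K,[uv[0],uv[1],1.]);o=np.asarray(p["position"]);return (o+d*(z-o[2])/d[2])
def px(p,X):
    R=Ro.from_euler('xyz',p["rotation"]).as_matrix();c=R.T@(np.asarray(X)-p["position"]);c=p["camera_matrix"]@c;return c[:2]/c[2]
def polar(p,C,s=4):
    "unwrapped plane z=.047 image: rows=radius 90..155mm, cols=angle deg*s"
    a=np.deg2rad(np.arange(-180,180,1/s));r=np.arange(.09,.156,.0005)
    A,RR=np.meshgrid(a,r);P=np.stack([C[0]+RR*np.cos(A),C[1]+RR*np.sin(A),np.full_like(A,.047)],-1)
    R=Ro.from_euler('xyz',p["rotation"]).as_matrix();c=(P-p["position"])@R;c=c@p["camera_matrix"].T
    m=(c[...,:2]/c[...,2:]).astype(np.float32)
    return cv2.remap(p["img"],m[...,0],m[...,1],cv2.INTER_LINEAR)
def rpy(phi,k=0):
    "tool down, jaw axis z at angle phi+k*90deg"
    f=phi+k*np.pi/2
    x=np.array([0,0,-1.]);z=np.array([np.cos(f),np.sin(f),0]);y=np.cross(z,x)
    import warnings;warnings.simplefilter('ignore')
    return Ro.from_matrix(np.stack([x,y,z],1)).as_euler('xyz')
E
python3 - <<'E'
from h import *
p=viewer.camera("top")
hsv=cv2.cvtColor(p["img"],cv2.COLOR_BGR2HSV)
m=((hsv[...,1]<60)&(hsv[...,2]>140)).astype(np.uint8);m[:150]=0
m=cv2.morphologyEx(m,cv2.MORPH_CLOSE,np.ones((7,7)))
cs,_=cv2.findContours(m,0,cv2.CHAIN_APPROX_NONE)
c=max(cs,key=lambda c:cv2.contourArea(c) if cv2.pointPolygonTest(cv2.convexHull(c),(334,282),False)>0 else 0)
h=cv2.convexHull(c)[:,0,:]
P=np.array([back(p,u,.045) for u in h])
A=np.c_[2*P[:,:2],np.ones(len(P))];s=np.linalg.lstsq(A,(P[:,:2]**2).sum(1),rcond=None)[0]
print("C",s[:2],"r",np.sqrt(s[2]+s[0]**2+s[1]**2))
C=s[:2]
im=polar(p,C);cv2.imwrite("pics/pol0.png",cv2.resize(im[:, :720],(720,262)))
import math
for l,uv in [("mark",(367,229)),("ptr",(379,313))]:
    q=back(p,uv,.049)[:2]-C;print(l,q,np.linalg.norm(q),math.degrees(math.atan2(q[1],q[0])))
for k in range(4):
  L=[]
  for d in range(-155,-34,20):
    f=np.deg2rad(d);j=bot.inverse_kinematics([C[0]+.088*np.cos(f),C[1]+.088*np.sin(f),.089],rpy(f,k))
    L.append(None if j is None else np.round(j,2).tolist())
  print(k,L)
E
```

```text
C [0.55857317 0.02516559] r 0.14984715007292873
mark [ 0.10741281 -0.0747854 ] 0.1308830351046709 -34.84728771876218
ptr [-0.07067527 -0.09278147] 0.11663359463200483 -127.29794139894662
0 [[-0.77, 0.52, 0.92, 2.17, -0.62, 0.74, -2.14], [0.21, 0.4, -0.27, 2.08, 0.17, 0.67, -2.53], [0.28, 0.45, -0.32, 2.02, 0.21, 0.71, -2.18], [0.3, 0.49, -0.34, 1.95, 0.23, 0.74, -1.83], [0.32, 0.53, -0.38, 1.88, 0.27, 0.78, -1.52], [0.33, 0.58, -0.44, 1.81, 0.32, 0.82, -1.23], [0.33, 0.62, -0.51, 1.76, 0.38, 0.86, -0.96]]
1 [[0.4, 0.43, -0.57, 2.11, 0.35, 0.7, -1.53], [0.42, 0.45, -0.54, 2.07, 0.34, 0.71, -1.12], [0.45, 0.48, -0.54, 2.01, 0.36, 0.74, -0.75], [0.49, 0.54, -0.59, 1.94, 0.41, 0.79, -0.42], [0.51, 0.59, -0.65, 1.87, 0.47, 0.84, -0.12], [0.52, 0.65, -0.72, 1.8, 0.54, 0.9, 0.16], [0.52, 0.71, -0.79, 1.75, 0.6, 0.95, 0.44]]
2 [[0.53, 0.47, -0.74, 2.1, 0.47, 0.74, -0.07], [0.56, 0.49, -0.72, 2.06, 0.47, 0.75, 0.34], [0.6, 0.54, -0.74, 2.0, 0.51, 0.79, 0.69], [0.6, 0.58, -0.74, 1.93, 0.53, 0.83, 1.05], [0.59, 0.63, -0.77, 1.86, 0.56, 0.88, 1.38], [0.77, 0.89, -1.18, 1.79, 0.91, 1.14, 1.46], [0.71, 0.91, -1.18, 1.74, 0.92, 1.17, 1.78]]
3 [[0.82, 0.68, -1.18, 2.09, 0.81, 0.93, 1.19], [0.86, 0.71, -1.18, 2.05, 0.83, 0.96, 1.59], [0.87, 0.76, -1.18, 1.99, 0.85, 1.01, 1.97], [-0.73, 0.75, 1.11, 2.01, -0.85, 0.95, -2.4], [-0.71, 0.79, 1.11, 1.94, -0.86, 0.99, -2.06], [0.1, 0.54, -0.13, 1.83, 0.09, 0.78, -2.6], [0.15, 0.58, -0.24, 1.77, 0.18, 0.82, -2.36]]
```

View pics/pol0.png

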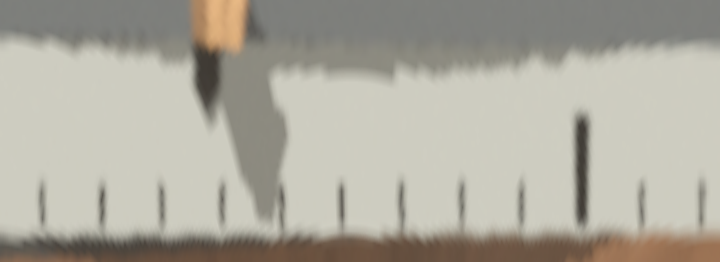

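The unwrapped plate (4 px per degree) puts the mark at col 582, which is -34.5°. The pointer tip is at col 210, about -127.5°, so the ring needs +93°. I'll push with the side of the closed fingers, keeping the jaw axis radial, and stop 8° short.

```bash
cat >> h.py <<'E'
C=np.array([.5586,.0252])
def tcp(deg,z=.089,off=.0182,r=.088):
    f=np.deg2rad(deg);e=np.array([np.cos(f),np.sin(f)]);t=np.array([-e[1],e[0]])
    q=C+r*e-off*t;return [q[0],q[1],z],rpy(f,2)
def sweep(a,b,step=8,rate=.05):
    n=max(1,int(np.ceil(abs(b-a)/step)))
    for d in np.linspace(a,b,n+1)[1:]:
        q,o=tcp(d);bot.servo_line(q,rate=rate,orientation=o)
        s=monitor.observe();print(round(d,1),round(s["clock"],1),np.round(s["ft_force"],1),np.round(s["joint_pos"][[2,6]],2))
E
python3 - <<'E'
from h import *
clamp(20)
q,o=tcp(-145,z=.22);bot.move_to(q,o)
s=monitor.observe();print(s["clock"],s["position"],s["joint_pos"],s["width"])
q,o=tcp(-145);bot.servo_line(q,rate=.15)
s=monitor.observe();print(s["clock"],s["position"],s["ft_force"])
sweep(-145,-119)
p=viewer.camera("top");cv2.imwrite("pics/t1.png",p["img"][150:400,200:500].repeat(2,0).repeat(2,1))
E
```

```text
4.225 [ 0.47630058 -0.01148127  0.21989189] [ 0.69660024  0.28425935 -0.8922312   1.98193776  0.26354944  0.99458568
  0.28715242] -3.082507733959218e-05
5.25 [ 0.47677843 -0.01021867  0.08969431] [ 0.5944672  -0.52243751  0.07529987]
-138.5 5.6 [-0.6  0.6 -0.1] [-0.79  0.2 ]
-132.0 6.0 [0.7 0.7 0.4] [-0.81  0.31]
-125.5 6.3 [0.2 0.1 0.1] [-0.83  0.42]
-119.0 6.7 [ 0.4 -0.  -0.9] [-0.86  0.53]
```

View pics/t1.png

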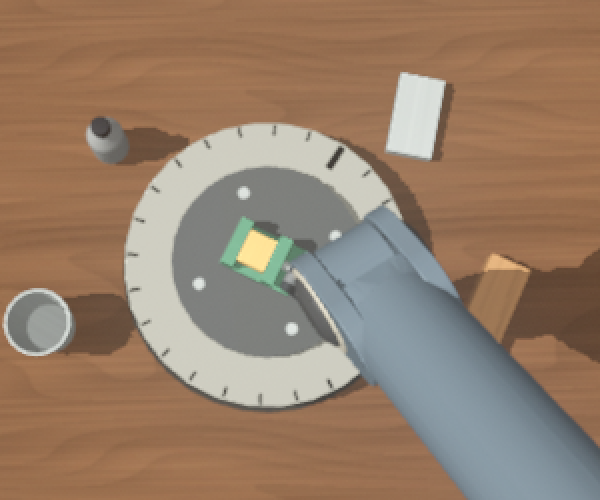

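The ring is following: its bolt hole moved from (328,244) to (321,246), which is anticlockwise. Continuing the push.

```bash
python3 - <<'E'
from h import *
sweep(-119,-43)
q,o=tcp(-43,off=.045);bot.servo_line(q,rate=.1)
q[2]=.25;bot.servo_line(q,rate=.2)
p=viewer.camera("top");cv2.imwrite("pics/t2.png",p["img"][150:400,200:500].repeat(2,0).repeat(2,1))
cv2.imwrite("pics/pol2.png",cv2.resize(polar(p,C)[:,360:1080],(720,262)))
p=viewer.camera("scene");cv2.imwrite("pics/s2.png",p["img"][130:330,180:480].repeat(2,0).repeat(2,1))
print(monitor.observe()["clock"])
E
```

```text
-111.4 7.1 [-0.8 -0.2  0.1] [-0.88  0.65]
-103.8 7.5 [-0.2  0.1  0.6] [-0.91  0.78]
-96.2 7.9 [-0.4  0.3  0.4] [-0.93  0.9 ]
-88.6 8.3 [-0.  -0.5  0.4] [-0.96  1.02]
-81.0 8.7 [-0.7 -0.3 -0. ] [-0.98  1.14]
-73.4 9.1 [-0.1  0.4  1.2] [-1.01  1.26]
-65.8 9.4 [0.6 0.2 1.3] [-1.03  1.37]
-58.2 9.8 [0.1 0.3 0.3] [-1.05  1.49]
-50.6 10.2 [-0.1  0.5  0.6] [-1.07  1.6 ]
-43.0 10.6 [-0.2 -0.4 -0. ] [-1.09  1.72]
12.0917
```

View pics/t2.png

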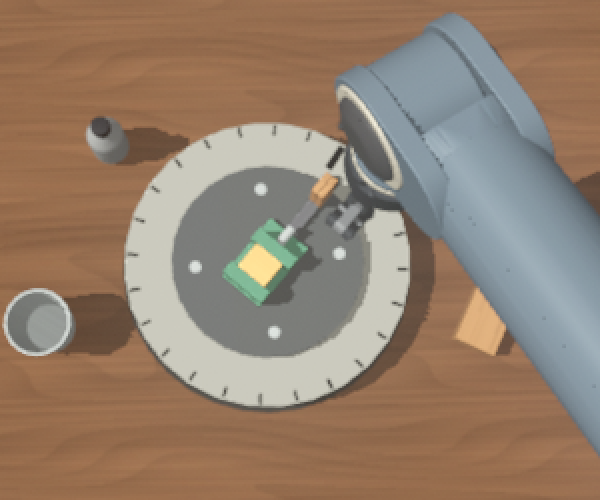

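View pics/s2.png

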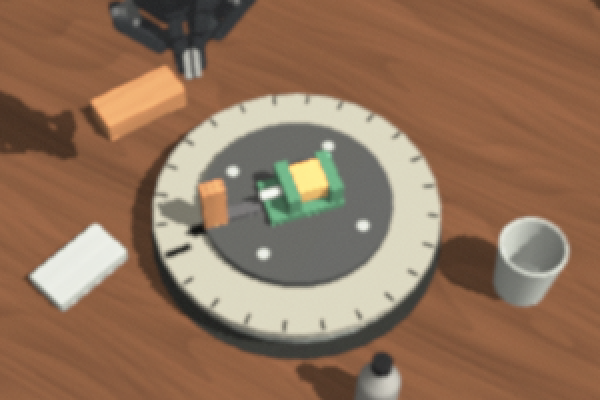

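View pics/pol2.png

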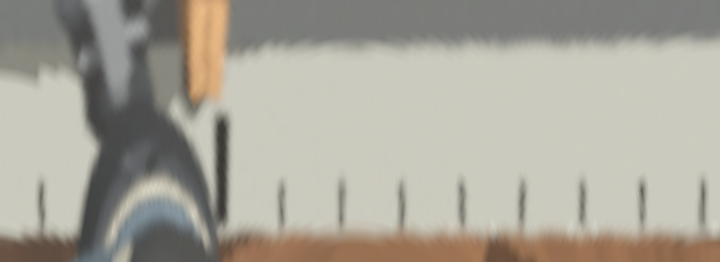

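The box may have appeared to shift in the top crop, but that looks like the arm occluding it. In the scene view it is unchanged. I'll measure the pointer offset in the scene unwrap.

```bash
python3 - <<'E'
from h import *
p=viewer.camera("scene")
for l in ["pointer_tip","mark","centre","stone","gauge"]: print(l,[(r["xyz"],r["score"]) for r in spotter.pinpoint(p,l)[:1]])
im=polar(p,C,8)[:,960:1360];cv2.imwrite("pics/pol3.png",cv2.resize(im,None,fx=2,fy=3))
E
```

```text
pointer_tip [([0.6501, -0.0534, 0.0462], 0.69)]
mark [([0.6568, -0.0444, 0.0522], 0.9)]
centre [([0.5603, 0.023, 0.0605], 0.68)]
stone [([0.5092, -0.2148, -0.0003], 0.68)]
gauge [([0.723, -0.1432, -0.0014], 0.64)]
```

View pics/pol3.png

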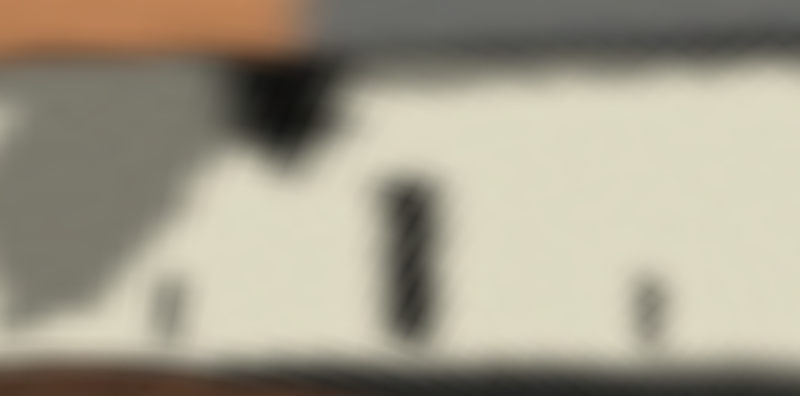

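The scene unwrap (16 px per degree) shows the pointer at col 287 and the long mark at col 410, so it is 7.7° short. Pushing to a commanded -35.3°.

```bash
python3 - <<'E'
from h import *
q,o=tcp(-43,off=.045,z=.25)
q[2]=.089;bot.servo_line(q,rate=.15)
q,o=tcp(-43,off=.024);bot.servo_line(q,rate=.06,orientation=o)
sweep(-43,-35.3,step=2,rate=.015)
bot.wait(.2)
q,o=tcp(-35.3,off=.05);bot.servo_line(q,rate=.06)
q[2]=.25;bot.servo_line(q,rate=.2)
p=viewer.camera("scene")
for l in ["pointer_tip","mark"]: print(l,[(r["xyz"],r["score"]) for r in spotter.pinpoint(p,l)[:1]])
im=polar(p,C,8)[:,960:1360];cv2.imwrite("pics/pol4.png",cv2.resize(im,None,fx=2,fy=3))
p=viewer.camera("top");im=polar(p,C,8)[:,960:1360];cv2.imwrite("pics/pol5.png",cv2.resize(im,None,fx=2,fy=3))
print(monitor.observe()["clock"])
E
```

```text
-41.1 14.8 [-1.4 -1.9  0.7] [-1.09  1.75]
-39.2 15.2 [-0.9 -2.5  0. ] [-1.1   1.78]
-37.2 15.6 [-0.3 -1.4 -0.5] [-1.11  1.81]
-35.3 15.9 [-0.  -2.1  0.1] [-1.11  1.84]
pointer_tip [([0.6567, -0.0397, 0.0465], 0.57)]
mark [([0.6556, -0.0389, 0.0511], 0.97)]
17.9417
```

View pics/pol4.png

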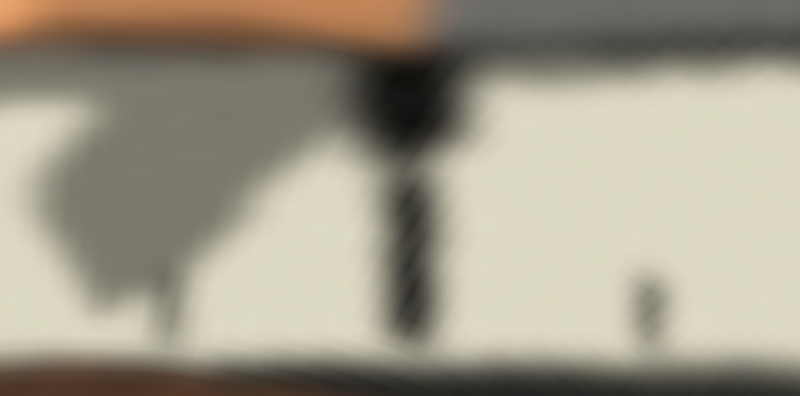

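View pics/pol5.png

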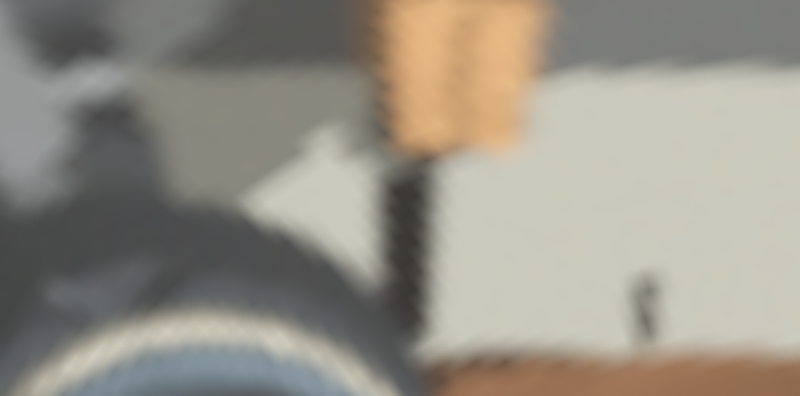

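In the scene unwrap the pointer is at about col 410 and the mark at col 410, so they agree to within 0.5°. The top view has the pointer itself hidden under the grip, and nothing there contradicts this. The arm is clear at z = 0.25, so I'll check the loose objects and hand in.

```bash
python3 - <<'E'
from h import *
p=viewer.camera("scene");cv2.imwrite("pics/s6.png",p["img"])
for l in ["tin","oiler","stone","gauge"]: print(l,[(r["xyz"],r["score"]) for r in spotter.pinpoint(p,l)[:1]])
s=monitor.observe();print(s["clock"],s["position"],s["ft_force"])
bot.close_job()
E
```

```text
tin [([0.5005, 0.2616, 0.0027], 0.57)]
oiler []
stone [([0.5106, -0.2149, -0.0033], 0.65)]
gauge [([0.7179, -0.1401, 0.0003], 0.65)]
18.1917 [ 0.60146449 -0.06641037  0.24974063] [ 0.4770494  -0.22197969  0.83628905]
the job is handed in; nothing more can be done
```

View pics/s6.png

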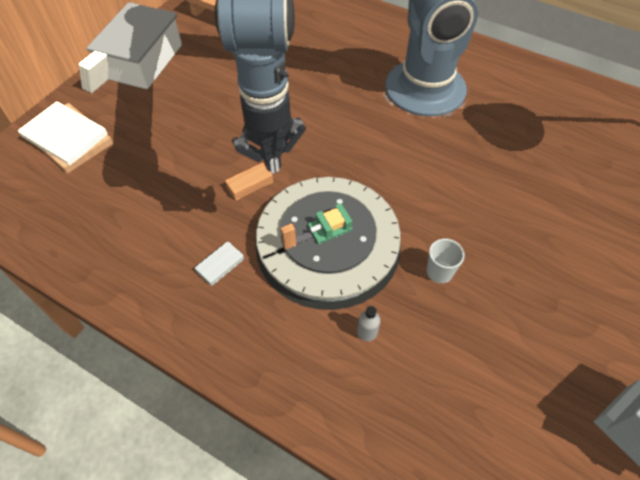

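The pointer now stands at the long mark, and I handed the job in at about 18 s. I pushed the grip about 93° anticlockwise with the closed fingertips, always from the same side. I stopped about 8° short to measure, pushed the last 7.7° slowly, then backed off and raised the arm to 0.25 m.

- **Alignment:** the scene camera shows the pointer in line with the mark to within about 0.5° (1 mm). The network's estimates of the two points differ by about 1.4 mm. The top view could not confirm this, because the grip hides the pointer there.
- **Loose objects:** the tin, box and steel block read within about 4 mm of their starting positions, which is network noise. The network missed the oil bottle in the last picture, but it shows at the same pixels as at the start.
- **Contact:** the last force reading was about 1 N, within the sensor's noise, and the fingers are well clear of the table. During the first, faster sweep the force readings stayed mostly at noise level, although the ring was clearly turning. In the slow final push they were about 2 N.

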